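# Clamp a gear housing in the cam-lock repair fixture

### The arm

A 7-joint arm with a two-finger parallel gripper is mounted at the origin on the work surface. World frame = base frame: x ahead of the robot, y to its left, z up, the work surface at z = 0. Lengths are in m, angles in rad, forces in N, time in s.
With the tool pointing down it reaches from about 0.4 to 0.85 m from the base axis. Payload 10.4 kg.
Tool frame: the origin (TCP) lies midway between the tips of the shut fingers; the grasp point (between the pads) lies 19 mm behind it (r.grasp_offset is the distance from the TCP to the grasp point, in m); x points along the fingers, y is the direction in which the jaws open and shut, and the axes are right-handed (so a half turn about x gives the same grasp; the last joint's range is limited). The gripper opens to 87 mm and grips with 3 to 60 N. Pads are 19 mm wide; open, the fingers measure 117 mm over their backs; the gripper's body (75 mm by 190 mm) begins 51 mm behind the grasp point.
Start: joints at [-1.32, 0.332, -0.065, 1.46, 0.022, 1.35, -0.088], TCP at [0.169, 0.602, 0.223] pointing down, gripper open.
Joint ranges: [-2.6, 2.6], [-0.5, 2.12], [-1.47, 1.34], [0.16, 2.42], [-1.27, 4.41], [0.06, 2.06], [-2.6, 2.6]. Speed limits (rad/s): [2.22, 2.22, 2.79, 2.79, 3.14, 3.14, 3.14].

### API

Orientations are given as a unit quaternion [x, y, z, w].
In Python, from bench import r, vision, close_job gives the robot as it stands. The module is installed in compiled form; this text tells all that it offers.
- The arm moves only by the shell command python3 -m pendant 'ROWS' [OPENING] [FORCE]. ROWS is text: rows parted by semicolons, each of 6 numbers parted by spaces: the shift along the tool's x, y, z in units of 0.25 m (1.0 is 0.25 m), then the turn, a rotation vector about the tool's x, y, z in units of 1.5 rad (1.0 is 1.5 rad). A call has 1 to 8 rows; each row is the pose to reach, as a shift and turn from the pose commanded when the call began, along the tool's axes at that moment; what a row does not reach only later rows make up. A row lasts 1/10 s, in which the tool goes at most 50 mm and 8.59 degrees, less where a joint would pass 70% of its speed; a pose out of reach is approached as far as the arm can. A call with a number of a shift or a turn outside -1 to 1 is refused whole. A call with a gripper value outside its range is refused whole. OPENING is the gripper command: -1 is shut, 1 is fully open, values between are in proportion, set as the call begins (- or left out, the last holds). The fingers move at their own pace and stop on an object; FORCE is the grip in N (left out, the last holds). Time passes only in rows, so rows that repeat a pose let the fingers close. It gives the time, the measured TCP pose, the force and the opening at its end, in the units of the state.
- r.read_state(): the state, without advancing time (a new reading comes with each control period).
- vision.camera(name): name is "side" or "top"; returns (picture, depth): 420x560x3 uint8, blue, green, red; 420x560 float32, m along the optical axis (not along the pixel's ray), 0 where there is no reading.
- vision.get_calibration(name): a dict with "camera_matrix" (3x3 intrinsics, pixels), "rvec" (rotation vector, rad) and "tvec" (3), from world to camera coordinates, as OpenCV has them. Camera axes: x right, y down, z forward; pixel columns grow to the right and rows downward; lengths in m; the calibration is good to about 2 mm. A picture is of the moment at which its call begins. get_calibration takes no time and is no camera call.
- close_job(): hands the job in, once; it reports no verdict.
The state is a dict: "time": time; "joint_positions": joint angles; "joint_vel": joint speeds; "joint_torque": joint torques, N m; "ee_pos": TCP position; "eef_rot": TCP orientation; "ft_force": force on the tool from outside, world axes, zero at the start; "torque": the same for the moment, N m; "width": finger opening in m.
Only numpy, scipy, OpenCV 4.12 (cv2) and the standard library are available. Lean on these libraries where they do the work, as an engineer would, in place of code of your own. Each camera call takes 0.05 s, during which the arm holds its last target. There are 200 camera calls.

### The job

Lower the aluminium gear housing gently into the nest of the blue repair fixture, flange down and lying along the fence, and let go of it. Then push the red handle clockwise through its quarter turn to its end stop, so that the cam clamps the housing against the fence, and press it firmly against the stop for about half a second with about 16 N (less than 12 N does not lock it, and the handle must never feel more than 22 N). Leave the handle at its stop and the other things on the bench where they are.

Things in the scene. Friction and masses are not known exactly. Their poses are not given: they have to be found in the camera images.
- boss (a point): Aluminium gear housing, loose, about 0.3 kg: a rectangular flange 70 (its x) x 50 (its y) x 20 mm high, with a square boss 30 x 30 mm standing on its middle from 20 to 60 mm above its underside. The point is the centre of the boss, 40 mm above the underside. z is up. Grip the boss, above the flange. A half turn about z makes no difference.
- nest (a point): Fixed blue fixture's nest: the point on its flat floor (12 mm above the bench) under the middle of the clamped housing. x runs along the steel fence, 16 mm high, whose face is at y = -25 mm. End walls 12 mm high at x = +-39 mm leave the flange 4 mm play each end. The cam is on the +y side.
- setdown (a point): Point on the nest's floor, 4.5 mm to +y of the nest point, axes alike: set the housing down with its middle here, its x along this x (either way round). With the handle open the flange then has 4.5 mm of play to the fence (-y) and 4 to 7 mm to the cam (+y). The turning cam slides it 4.5 mm to the fence.
- lever_arm: The cam handle on its spindle. Origin on the vertical pivot axis, 12 mm above the bench and 48.8 mm to +y of the nest point; its y points outward along the handle. Open, it points within 0.4 rad of the nest's +y; turning it clockwise (seen from above) brings it towards the nest's +x.
- handle (a point): Centre of the handle's red plastic grip: a level bar 65 mm long, 20 mm wide, 18 mm high (55 to 73 mm above the bench), 87.5 mm from the pivot axis, free beneath and above. y points outward. Stiff: 2 to 5 N at the grip, up to about 9 N where the cam bites in the last 0.3 rad; it stays where it is left. The rigid end stop is an adjusted screw: found by feel, 0 to 0.17 rad either side of the nest's +x.
- motor: Bystander: small upright steel motor, 48 mm across, 74 mm high; origin at the centre of its underside.
- bearing: Bystander: steel bearing ring, 32 mm across, 9 mm high; origin under its centre.
- thread_spool: Bystander: black thread cone, 56 mm across at the foot, 100 mm high; origin under its centre.
- screwdriver: Bystander: screwdriver with red handle, 180 mm long, lying along its x.
- spanner: Bystander: steel spanner, 150 mm long, lying along its x.
- pliers: Bystander: pliers with red grips, 155 mm long, lying along their x.
- mug: Bystander: white mug, 76 mm across, 90 mm high, upright; origin under its centre.
Not all that is in view belongs to the job. What is shaped like the part that bears boss but yellow is not meant.

How it is judged:
By the outcome, as a careful person would: the job done as asked, in the order asked, and still so for the second after the job is handed in, with the robot touching nothing.
It also fails if it takes over 72 s, if anything falls off the work surface, if the arm or the gripper's body presses on something with over 40 N, if the wrist force passes 120 N, or if a joint passes its speed limit or range.

## Working session

There is one attempt and no reset: what is moved stays moved. The work goes in short steps, Python scripts to look and compute and a shell command to move; the robot and the scene stay as the last step left them, time stands still between calls to the robot, and variables do not carry over. Pictures are saved under pics/ and viewed, about 8 in all and at most 12, crops included, and the job is handed in when it is done.

```bash
mkdir -p pics; python3 - <<'E'
from bench import r, vision
import cv2,numpy as np
for n in("top","side"):
    p,d=vision.camera(n); cv2.imwrite(f"pics/{n}0.png",p); np.save(f"{n}0.npy",d)
    c=vision.get_calibration(n); R=cv2.Rodrigues(np.array(c["rvec"]))[0]
    print(n,np.array(c["camera_matrix"]).round(1).tolist(),(-R.T@np.array(c["tvec"]).ravel()).round(3),R.round(2).tolist())
s=r.read_state(); print(s, r.grasp_offset)
E
```

```text
top [[542.2, 0.0, 283.7], [0.0, 542.2, 201.2], [0.0, 0.0, 1.0]] [ 0.401 -0.011  1.333] [[-0.0, -1.0, -0.01], [-0.99, 0.01, -0.13], [0.13, 0.01, -0.99]]
side [[438.0, 0.0, 276.2], [0.0, 438.0, 204.8], [0.0, 0.0, 1.0]] [0.504 0.656 0.764] [[-0.99, -0.11, 0.01], [-0.09, 0.72, -0.69], [0.07, -0.69, -0.72]]
{'time': 0.1, 'joint_positions': array([-1.31960857,  0.33280742, -0.06472327,  1.4608237 ,  0.02160356,
        1.34992006, -0.08852639]), 'joint_vel': array([ 0.00036532, -0.00180542, -0.00098093, -0.00214182, -0.00078843,
        0.000477  , -0.00192539]), 'joint_torque': array([ 9.36543329e-04, -6.24551439e+01,  2.42049055e-02, -3.90711236e+01,
       -6.15801662e-02,  3.67326324e-02,  5.65497055e-05]), 'ee_pos': array([0.16888659, 0.60139673, 0.22185041]), 'eef_rot': array([ 0.09604685,  0.70053456, -0.09693575,  0.7004497 ]), 'ft_force': array([ 0.25915785,  0.37875831, -0.85701367]), 'torque': array([0.01958698, 0.00305557, 0.02770246]), 'width': 0.0868602024827226} 0.0187
```

View pics/top0.png

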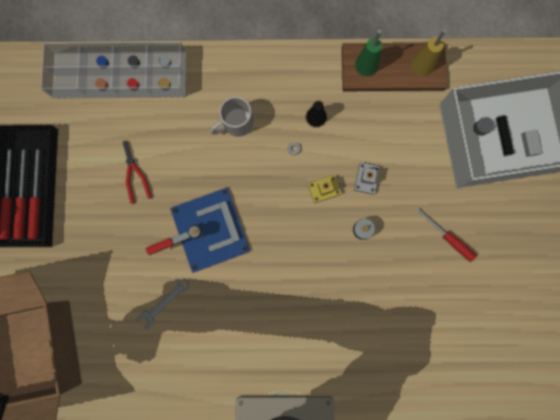

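View pics/side0.png

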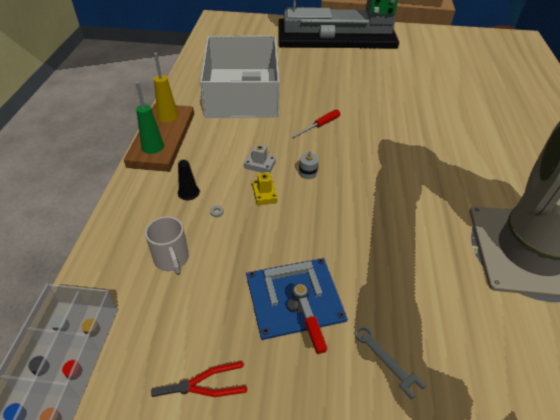

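The top view shows the aluminium housing at (368,178), its yellow double at (325,188), and the blue fixture at (210,228) with the red handle pointing left to (160,246). The side view shows the same, with the housing at (260,158). Next I'll zoom in and measure.

```bash
cat > h.py <<'E'
import cv2,numpy as np
from bench import r, vision
def cal(n):
    c=vision.get_calibration(n); return np.array(c["camera_matrix"]),cv2.Rodrigues(np.array(c["rvec"]))[0],np.array(c["tvec"]).ravel()
def cloud(n,d):
    K,R,t=cal(n); v,u=np.indices(d.shape); q=np.stack([(u-K[0,2])/K[0,0]*d,(v-K[1,2])/K[1,1]*d,d],-1)
    return (q-t)@R
def ray(n,uv,z):
    K,R,t=cal(n); uv=np.atleast_2d(np.array(uv,float)); q=np.c_[(uv[:,0]-K[0,2])/K[0,0],(uv[:,1]-K[1,2])/K[1,1],np.ones(len(uv))]@R
    c=-R.T@t; return c+q*((z-c[2])/q[:,2])[:,None]
def proj(n,P):
    K,R,t=cal(n); p=(np.atleast_2d(P)@R.T+t)@K.T; return p[:,:2]/p[:,2:]
E
python3 - <<'E'
from h import *
a=cv2.imread("pics/top0.png");b=cv2.imread("pics/side0.png")
z=lambda im,x,y,w,h,s:cv2.resize(im[y:y+h,x:x+w],None,fx=s,fy=s,interpolation=cv2.INTER_CUBIC)
A=z(a,140,180,115,95,3.4);B=z(a,305,155,90,60,3.4)
C=z(b,240,255,115,100,3.4);D=z(b,235,135,60,75,3.4)
cv=np.zeros((600,800,3),np.uint8)
for im,x,y in((A,0,0),(B,400,0),(C,0,260+65-0),(D,400,330)):
    h,w=im.shape[:2];h=min(h,600-y);w=min(w,800-x);cv[y:y+h,x:x+w]=im[:h,:w]
cv=np.clip(cv*1.6,0,255).astype(np.uint8);cv2.imwrite("pics/z1.png",cv)
for n in("top","side"):
    d=np.load(n+"0.npy");P=cloud(n,d)
    print(n,"bench z",np.median(P[...,2][(d>0)]))
    for nm,c,rad in (("housing",(366,176) if n=="top" else (260,155),14),):
        u,v=c;W=P[v-rad:v+rad,u-rad:u+rad].reshape(-1,3)
        m=(W[:,2]>.05)&(W[:,2]<.07);print(nm,m.sum(),W[m].mean(0).round(4),W[m].std(0).round(4))
        m=(W[:,2]>.013)&(W[:,2]<.065);print(cv2.minAreaRect((W[m,:2]*1000).astype(np.float32)))
E
```

```text
top bench z -6.55877664108214e-05
housing 168 [ 0.6337 -0.2043  0.0593] [0.0091 0.0089 0.003 ]
((635.54443359375, -204.96438598632812), (50.18573760986328, 68.86946105957031), 77.77778625488281)
side bench z 0.0011832608570041276
housing 134 [ 0.6323 -0.2017  0.0592] [0.0093 0.0095 0.0037]
((633.8973999023438, -204.6221923828125), (54.67367935180664, 70.58950805664062), 78.14707946777344)
```

View pics/z1.png

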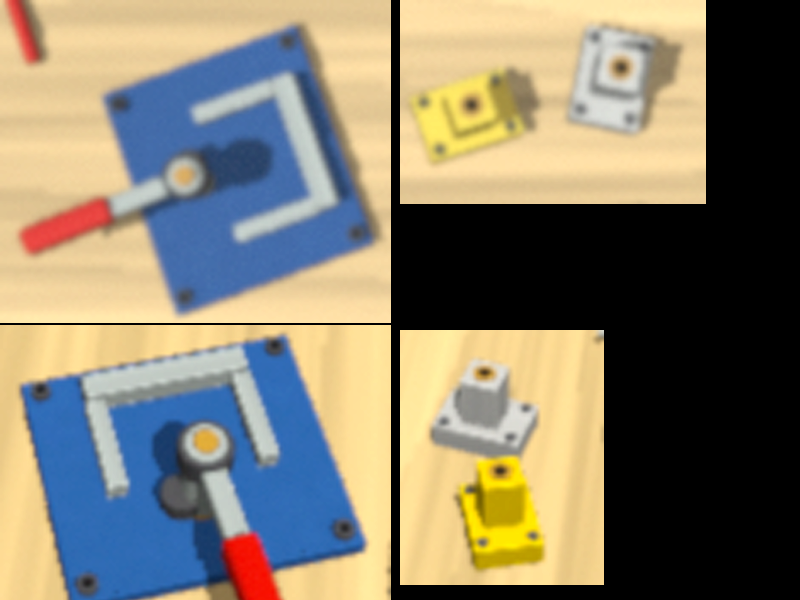

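```bash
python3 - <<'E'
from h import *
for n,(x0,y0,x1,y1) in(("top",(140,180,255,275)),("side",(240,255,355,355))):
    im=cv2.imread(f"pics/{n}0.png");hsv=cv2.cvtColor(im,cv2.COLOR_BGR2HSV)
    d=np.load(n+"0.npy");P=cloud(n,d)
    box=np.zeros(d.shape,bool);box[y0:y1,x0:x1]=1
    blue=box&(hsv[...,0]>95)&(hsv[...,0]<130)&(hsv[...,1]>120)
    Q=P[blue];print(n,"blue z",np.median(Q[:,2]).round(4),cv2.minAreaRect((ray(n,np.argwhere(blue)[:,::-1],.012)[:,:2]*1e3).astype(np.float32)))
    red=box&((hsv[...,0]<8)|(hsv[...,0]>172))&(hsv[...,1]>150)
    Q=P[red];print("red",red.sum(),Q.mean(0).round(4)); Q=Q[Q[:,2]>.067];print(" red top",Q.mean(0).round(4),cv2.minAreaRect((Q[:,:2]*1e3).astype(np.float32)))
    grey=box&(hsv[...,1]<70)&(hsv[...,2]>90)&(P[...,2]>.017)&(P[...,2]<.034)
    g=np.uint8(grey);k,l,st,ce=cv2.connectedComponentsWithStats(g)
    i=1+st[1:,4].argmax();g=l==i
    Q=P[g];print("wall",g.sum(),cv2.minAreaRect((Q[:,:2]*1e3).astype(np.float32)))
    f=Q[Q[:,2]>.0262];print(" fence top",len(f),cv2.minAreaRect((f[:,:2]*1e3).astype(np.float32)),f.mean(0).round(4))
    hub=box&(P[...,2]>.045)&(hsv[...,1]<200)&~red;H=P[hub];print(" hub/lever",H.mean(0).round(4),H[:,2].max())
    top=H[H[:,2]>H[:,2].max()-.006];print(len(top),top.mean(0).round(4))
E
```

```text
top blue z 0.0113 ((510.5970153808594, 180.8984375), (163.0188751220703, 143.65980529785156), 19.885910034179688)
red 260 [0.5065 0.3025 0.0555]
 red top [0.4672 0.2891 0.0723] ((466.9875793457031, 289.51043701171875), (17.237865447998047, 59.847537994384766), 21.503732681274414)
wall 534 ((518.4415283203125, 160.4746551513672), (102.80772399902344, 75.60282897949219), 20.426301956176758)
 fence top 222 ((518.1053466796875, 159.3587646484375), (100.84573364257812, 73.45333862304688), 19.22905921936035) [0.5262 0.1391 0.0285]
 hub/lever [0.4807 0.2123 0.1873] 1.332516852777725
33 [ 0.4015 -0.0109  1.3325]
side blue z 0.0131 ((509.9808349609375, 184.80419921875), (167.3144073486328, 149.92703247070312), 19.94617462158203)
red 427 [0.4677 0.2967 0.0772]
 red top [0.4674 0.2966 0.0787] ((475.2700500488281, 459.58935546875), (395.0589904785156, 39.44915008544922), 87.2646713256836)
wall 699 ((517.7940063476562, 160.18807983398438), (101.58612823486328, 79.12724304199219), 20.203645706176758)
 fence top 399 ((517.9696044921875, 160.64157104492188), (100.2171401977539, 79.22525787353516), 19.664268493652344) [0.5275 0.1388 0.0286]
 hub/lever [0.493  0.27   0.1342] 0.7638218055802867
47 [0.5044 0.656  0.7638]
```

```bash
python3 - <<'E'
from h import *
a=np.deg2rad(20.0);X=np.array([np.cos(a),np.sin(a)]);Y=np.array([-X[1],X[0]]);c=np.array([.518,.160])
for n,(x0,y0,x1,y1) in(("top",(140,180,255,275)),("side",(240,255,355,355))):
    im=cv2.imread(f"pics/{n}0.png");hsv=cv2.cvtColor(im,cv2.COLOR_BGR2HSV)
    d=np.load(n+"0.npy");P=cloud(n,d)[y0:y1,x0:x1].reshape(-1,3);S=hsv[y0:y1,x0:x1].reshape(-1,3)
    ok=d[y0:y1,x0:x1].ravel()>0;P=P[ok];S=S[ok]
    G=S[:,1]<70
    x=(P[:,:2]-c)@X*1e3;y=(P[:,:2]-c)@Y*1e3;z=P[:,2]*1e3
    m=G&(abs(x)<30)&(y<5)&(z>25)&(z<32);print(n,"fence top y",np.percentile(y[m],[0,2,50,98,100]).round(1),m.sum())
    A=np.polyfit(x[m],y[m],1);print(" slope deg",np.rad2deg(np.arctan(A[0])).round(2))
    for s in(1,-1):
        m=G&(s*x>25)&(y>-20)&(y<25)&(z>21)&(z<28);print(" wall",s,np.percentile(x[m],[0,2,50,98,100]).round(1),np.percentile(y[m],[0,50,100]).round(1),m.sum(),np.median(z[m]).round(1))
    m=(abs(x)<40)&(y>0)&(y<90)&(z>60)&(z<100)
    h,e=np.histogram(z[m],bins=np.arange(60,101,4));print(" z",dict(zip(e,h)))
    red=((S[:,0]<8)|(S[:,0]>172))&(S[:,1]>150)
    m&=~red; t=z[m].max(); mm=m&(z>66);print(" hub",t,x[mm].mean(),y[mm].mean(),cv2.minAreaRect(np.c_[x[mm],y[mm]].astype(np.float32)))
    m=red&(z>69)&(z<78)&(y>60)&(y<190);print(" grip",m.sum(),cv2.minAreaRect(np.c_[x[m],y[m]].astype(np.float32)),np.median(z[m]))
E
```

```text
top fence top y [-37.2 -37.1 -29.  -21.6 -21.2] 120
 slope deg 0.42
 wall 1 [39.3 39.6 45.5 50.8 51. ] [-19.5   4.5  24.9] 73 24.0
 wall -1 [-50.7 -50.1 -44.7 -38.7 -38.5] [-19.7   2.1  24.2] 73 23.9
 z {np.int64(60): np.int64(10), np.int64(64): np.int64(24), np.int64(68): np.int64(69), np.int64(72): np.int64(87), np.int64(76): np.int64(18), np.int64(80): np.int64(0), np.int64(84): np.int64(0), np.int64(88): np.int64(0), np.int64(92): np.int64(0), np.int64(96): np.int64(0)}
 hub 79.58362144429101 -0.43174230237081146 58.6089195460826 ((2.827472686767578, 62.294410705566406), (50.78481674194336, 31.16193962097168), 77.8967514038086)
 grip 170 ((-3.6389589309692383, 139.07757568359375), (17.237871170043945, 59.70805740356445), 1.5037795305252075) 72.23854045353482
side fence top y [-38.9 -38.  -28.3 -21.1 -20.2] 212
 slope deg 0.35
 wall 1 [38.8 39.3 45.  50.5 50.7] [-19.6   2.6  24.8] 117 24.9
 wall -1 [-50.9 -50.5 -44.5 -39.2 -39. ] [-18.8   4.5  24.9] 111 24.9
 z {np.int64(60): np.int64(14), np.int64(64): np.int64(26), np.int64(68): np.int64(99), np.int64(72): np.int64(141), np.int64(76): np.int64(57), np.int64(80): np.int64(0), np.int64(84): np.int64(0), np.int64(88): np.int64(0), np.int64(92): np.int64(0), np.int64(96): np.int64(0)}
 hub 79.0222898576582 0.46826351768740426 61.655800812635455 ((2.4484710693359375, 63.66230010986328), (52.62995147705078, 29.993877410888672), 79.12327575683594)
 grip 375 ((-2.945919990539551, 140.93478393554688), (18.704269409179688, 63.38959884643555), 1.8254728317260742) 73.75584439427135
```

```bash
cat >> h.py <<'E'
from scipy.spatial.transform import Rotation as Ro
def go(p,yaw,base=None):
    "shift/turn (units) from current measured pose to TCP p, tool down, jaw axis yaw in deg (mod 180)"
    s=r.read_state();R0=Ro.from_quat(s["eef_rot"]);best=None
    for k in(0,180):
        y=np.deg2rad(yaw+k);Yv=np.array([np.cos(y),np.sin(y),0]);Xv=np.array([0,0,-1.])
        R1=Ro.from_matrix(np.c_[Xv,Yv,np.cross(Xv,Yv)]);rv=(R0.inv()*R1).as_rotvec()
        if best is None or np.linalg.norm(rv)<np.linalg.norm(best):best=rv
    sh=R0.inv().apply(np.array(p)-s["ee_pos"])
    print("from",s["ee_pos"].round(4),"q7",s["joint_positions"][6].round(2),"jaw yaw",np.rad2deg(np.arctan2(*R0.as_matrix()[1::-1,1])).round(2))
    print("F",s["ft_force"].round(1),"w",s["width"].round(4),"shift",(sh/.25).round(3),"turn",(best/1.5).round(4))
E
python3 - <<'E'
from h import *
P=cloud("top",np.load("top0.npy"));print(P[330,30],P[345,70],proj("top",[[.169,.602,.3]]))
go([.634,-.204,.24],-12.2)
E
```

```text
[0.27088404 0.61066024 0.0053178 ] [0.2386961  0.50216129 0.03163285] [[-44.1532239  403.05256585]]
from [0.1689 0.6014 0.2219] q7 -0.09 jaw yaw 74.31Traceback (most recent call last):
  File "<stdin>", line 3, in <module>
  File "h.py", line 23, in go
    print("F",s["ft_force"].round(1),"w",s["width"].round(4),"shift",(sh/.25).round(3),"turn",(best/1.5).round(4))
                                         ^^^^^^^^^^^^^^^^
AttributeError: 'float' object has no attribute 'round'
```

```bash
sed -i 's/s\["width"\].round(4)/round(s["width"],4)/' h.py; python3 - <<'E'
from h import *
go([.169,.602,.28],74.3)
go([.634,-.204,.26],-12.2)
E
```

```text
from [0.1689 0.6014 0.2219] q7 -0.09 jaw yaw 74.31
F [ 0.3  0.4 -0.9] w 0.0869 shift [-0.233  0.002 -0.   ] turn [0.0002 0.     0.0008]
from [0.1689 0.6014 0.2219] q7 -0.09 jaw yaw 74.31
F [ 0.3  0.4 -0.9] w 0.0869 shift [-0.149 -2.599  2.662] turn [1.0066e+00 7.0000e-04 6.0000e-04]
```

```bash
python3 -m pendant '-0.1 0 0 0 0 0;-0.2 -0.2 0.2 0.1 0 0;-0.2 -0.34 0.34 0.15 0 0;-0.2 -0.48 0.48 0.2 0 0;-0.2 -0.62 0.62 0.25 0 0;-0.2 -0.76 0.76 0.3 0 0;-0.2 -0.9 0.9 0.35 0 0;-0.2 -0.9 0.9 0.35 0 0' 1; python3 - <<'E'
from h import *
go([.634,-.204,.26],-12.2)
E
```

```text
time: 0.9
ee_pos: [0.3271, 0.3201, 0.2726]
eef_rot: [0.278, 0.65, -0.278, 0.65]
ft_force: [0.3, 0.3, 0.7]
width: 0.087
from [0.3271 0.3201 0.2726] q7 -0.12 jaw yaw 43.78
F [0.3 0.3 0.7] w 0.087 shift [ 0.051 -0.564  2.363] turn [ 6.514e-01  1.000e-04 -2.000e-04]
```

```bash
python3 -m pendant '0.0 -0.05 0.15 0.08 0 0;0.0 -0.1 0.3 0.16 0 0;0.0 -0.15 0.45 0.24 0 0;0 -0.2 0.6 0.32 0 0;0 -0.24 0.75 0.4 0 0;0 -0.28 0.9 0.48 0 0;0 -0.3 1 0.5 0 0;0 -0.3 1 0.5 0 0'; python3 - <<'E'
from h import *
go([.634,-.204,.26],-12.2)
E
```

```text
time: 1.7
ee_pos: [0.4466, 0.0894, 0.2724]
eef_rot: [0.496, 0.504, -0.496, 0.504]
ft_force: [-0.1, 0.6, 0.4]
width: 0.087
from [0.4466 0.0894 0.2724] q7 -0.32 jaw yaw 0.88
F [-0.1  0.6  0.4] w 0.087 shift [0.05  0.731 1.185] turn [ 1.522e-01  3.000e-04 -1.000e-04]
```

```bash
python3 -m pendant '0 0.1 0.16 0.05 0 0;0 0.2 0.32 0.1 0 0;0 0.3 0.48 0.15 0 0;0.05 0.4 0.64 0.152 0 0;0.05 0.5 0.8 0.152 0 0;0.05 0.6 0.96 0.152 0 0;0.05 0.7 1 0.152 0 0;0.05 0.731 1 0.152 0 0'; python3 - <<'E'
from h import *
go([.634,-.204,.10],-12.2)
E
```

```text
time: 2.5
ee_pos: [0.6347, -0.1542, 0.2584]
eef_rot: [-0.548, -0.446, 0.55, -0.445]
ft_force: [-0.1, 0.4, -0.4]
width: 0.0869
from [ 0.6347 -0.1542  0.2584] q7 0.16 jaw yaw -11.88
F [-0.1  0.4 -0.4] w 0.0869 shift [0.634 0.039 0.195] turn [0.0037 0.0008 0.0012]
```

```bash
python3 -m pendant '0.05 0.02 0.1 0.004 0 0;0.2 0.04 0.19 0.004 0 0;0.35 0.039 0.195 0.004 0.001 0.001;0.5 0.039 0.195 0.004 0.001 0.001;0.6 0.039 0.195 0.004 0.001 0.001;0.634 0.039 0.195 0.004 0.001 0.001;0.634 0.039 0.195 0.004 0.001 0.001'; python3 - <<'E'
from h import *
go([.634,-.204,.027],-12.2)
p,d=vision.camera("top");q,e=vision.camera("side")
z=lambda im,x,y,w,h,s:cv2.resize(im[y:y+h,x:x+w],None,fx=s,fy=s,interpolation=cv2.INTER_CUBIC)
cv2.imwrite("pics/g1.png",np.hstack([z(p,310,110,120,130,3.3),z(q,200,90,120,130,3.3)]))
E
```

```text
time: 3.2
ee_pos: [0.6328, -0.2013, 0.1007]
eef_rot: [0.55, 0.445, -0.549, 0.444]
ft_force: [0.1, -0.0, 0.8]
width: 0.0868
from [ 0.6328 -0.2013  0.1007] q7 0.29 jaw yaw -12.07
F [ 0.1 -0.   0.8] w 0.0868 shift [0.295 0.007 0.01 ] turn [ 0.0015 -0.0014  0.0004]
```

View pics/g1.png

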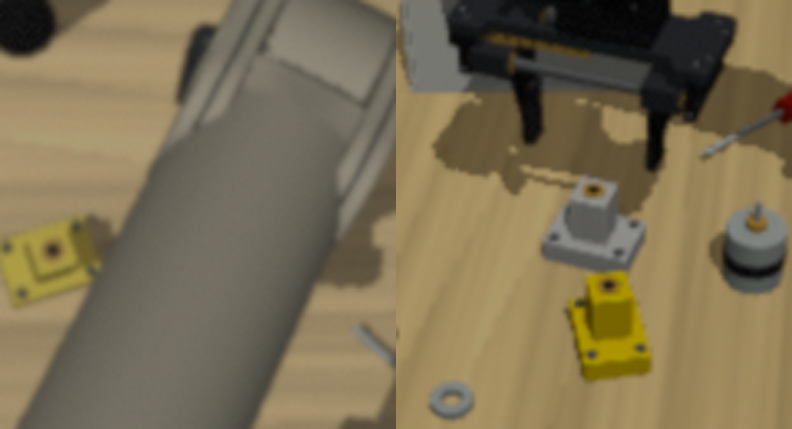

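The close-up shows the fingers straddling the housing's boss along its length (side view), clear of the yellow part. The motor is close, so I'll check that clearance before descending.

```bash
python3 - <<'E'
from h import *
for n,(u,v) in(("top",(364,228)),("side",(308,163))):
    P=cloud(n,np.load(n+"0.npy"))[v-20:v+20,u-16:u+16].reshape(-1,3);P=P[P[:,2]>.02];P=P[(P[:,0]<.59)]
    print(n,P.min(0).round(3),P.max(0).round(3),P.mean(0).round(3))
E
```

```text
top [ 0.401 -0.215  0.02 ] [ 0.53  -0.011  1.333] [ 0.506 -0.188  0.059]
side [ 0.482 -0.214  0.02 ] [0.531 0.656 0.764] [ 0.506 -0.167  0.057]
```

```bash
python3 -m pendant '0.1 0.007 0.01 0.0015 -0.0014 0;0.2 0.007 0.01 0.0015 -0.0014 0;0.27 0.007 0.01 0.0015 -0.0014 0;0.295 0.007 0.01 0.0015 -0.0014 0;0.295 0.007 0.01 0.0015 -0.0014 0;0.295 0.007 0.01 0.0015 -0.0014 0'; python3 -m pendant '0 0 0 0 0 0;0 0 0 0 0 0;0 0 0 0 0 0;0 0 0 0 0 0;0 0 0 0 0 0;0 0 0 0 0 0;0 0 0 0 0 0;0 0 0 0 0 0' -1 25;  python3 -m pendant '0 0 0 0 0 0;0 0 0 0 0 0;0 0 0 0 0 0;0 0 0 0 0 0' 
```

```text
time: 3.9
ee_pos: [0.6353, -0.2058, 0.0291]
eef_rot: [0.551, 0.443, -0.55, 0.445]
ft_force: [-0.6, 0.9, -0.3]
width: 0.0869
time: 4.7
ee_pos: [0.6345, -0.2056, 0.0278]
eef_rot: [0.551, 0.443, -0.55, 0.444]
ft_force: [1.2, 0.8, 1.9]
width: 0.0306
time: 5.1
ee_pos: [0.6346, -0.2055, 0.0278]
eef_rot: [0.551, 0.443, -0.55, 0.444]
ft_force: [1.5, -0.8, -0.3]
width: 0.0295
```

```bash
python3 -m pendant '-0.06 0 0 0 0 0;-0.14 0 0 0 0 0;-0.24 0 0 0 0 0;-0.34 0 0 0 0 0;-0.44 0 0 0 0 0;-0.52 0 0 0 0 0;-0.56 0 0 0 0 0;-0.56 0 0 0 0 0'; python3 - <<'E'
from h import *
go([.5154,.1678,.168],20.2)
E
```

```text
time: 5.9
ee_pos: [0.6348, -0.2057, 0.1694]
eef_rot: [0.551, 0.443, -0.55, 0.445]
ft_force: [-0.5, 0.1, -3.8]
width: 0.03
from [ 0.6348 -0.2057  0.1694] q7 0.26 jaw yaw -12.28
F [-0.5  0.1 -3.8] w 0.03 shift [ 0.002 -0.784 -1.358] turn [-0.378   0.0009 -0.0023]
```

Lifted (3.8 N down, so the part is held). Next I carry it across.

```bash
python3 -m pendant '0 -0.04 -0.07 -0.02 0 0;0 -0.1 -0.17 -0.05 0 0;0 -0.17 -0.3 -0.08 0 0;0 -0.25 -0.43 -0.12 0 0;0 -0.32 -0.56 -0.16 0 0;0 -0.38 -0.66 -0.19 0 0;0 -0.42 -0.72 -0.2 0 0;0 -0.42 -0.72 -0.2 0 0' && python3 - <<'E'
from h import *
go([.5154,.1678,.168],20.2)
E
```

```text
time: 6.7
ee_pos: [0.569, -0.0044, 0.1667]
eef_rot: [0.477, 0.522, -0.477, 0.522]
ft_force: [-0.4, -0.5, -4.0]
width: 0.0302
from [ 0.569  -0.0044  0.1667] q7 0.16 jaw yaw 5.11
F [-0.4 -0.5 -4. ] w 0.0302 shift [-0.005 -0.152 -0.705] turn [-0.1756 -0.0002  0.0002]
```

```bash
python3 -m pendant '0 -0.01 -0.07 -0.02 0 0;0 -0.04 -0.17 -0.05 0 0;0 -0.06 -0.3 -0.08 0 0;0 -0.09 -0.43 -0.11 0 0;0 -0.12 -0.56 -0.14 0 0;-0.005 -0.14 -0.66 -0.165 0 0;-0.005 -0.152 -0.705 -0.1756 0 0;-0.005 -0.152 -0.705 -0.1756 0 0' && python3 -m pendant '0 0 0 0 0 0;0 0 0 0 0 0' && python3 - <<'E'
from h import *
go([.5154,.1678,.045],20.2)
q,e=vision.camera("side");np.save("side1.npy",e);cv2.imwrite("pics/side1.png",q);p,d=vision.camera("top")
z=lambda im,x,y,w,h,s:cv2.resize(im[y:y+h,x:x+w],None,fx=s,fy=s,interpolation=cv2.INTER_CUBIC)
cv2.imwrite("pics/c1.png",np.hstack([z(q,210,170,160,190,3),z(p,150,150,100,190,3)]))
E
```

```text
time: 7.5
ee_pos: [0.5168, 0.1661, 0.1684]
eef_rot: [0.405, 0.579, -0.405, 0.58]
ft_force: [-0.6, 0.2, -3.4]
width: 0.0299
time: 7.7
ee_pos: [0.5177, 0.1632, 0.1686]
eef_rot: [0.406, 0.578, -0.407, 0.579]
ft_force: [-0.3, -0.2, -3.2]
width: 0.0297
from [0.5177 0.1632 0.1686] q7 0.04 jaw yaw 19.82
F [-0.3 -0.2 -3.2] w 0.0297 shift [ 0.494 -0.003 -0.021] turn [-0.0044  0.0013 -0.0007]
```

View pics/c1.png

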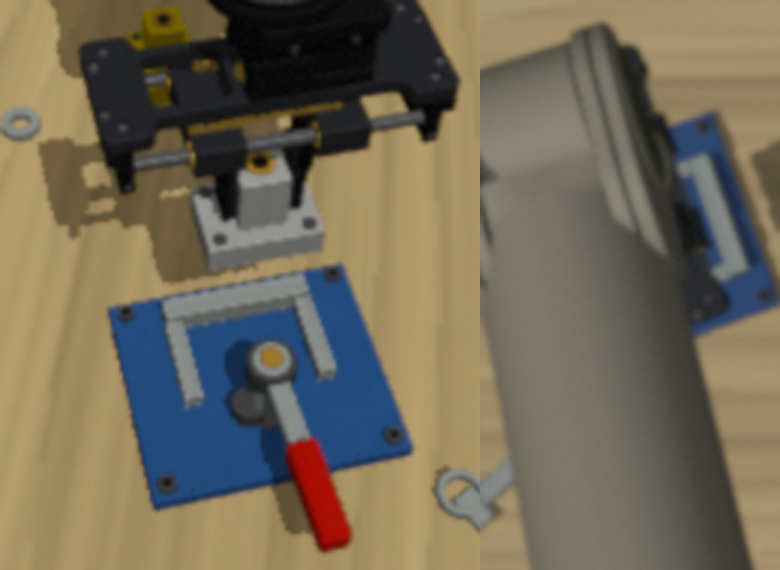

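The side view shows the housing hanging level over the fixture, with its flange at crop (260,225) and roughly parallel to the fence at (235,300). I'll measure the held flange relative to the TCP.

```bash
python3 - <<'E'
from h import *
im=cv2.imread("pics/side1.png");hsv=cv2.cvtColor(im,cv2.COLOR_BGR2HSV);P=cloud("side",np.load("side1.npy"))
m=np.zeros(im.shape[:2],bool);m[215:262,268:325]=1;m&=(hsv[...,1]<70)&(hsv[...,2]>80)
Q=P[m];t=Q[(Q[:,2]>.130)&(Q[:,2]<.167)];print(len(t),cv2.minAreaRect((t[:,:2]*1e3).astype(np.float32)))
b=Q[(Q[:,2]>.195)&(Q[:,2]<.21)];print("boss top",len(b),b.mean(0).round(4),cv2.minAreaRect((b[:,:2]*1e3).astype(np.float32)))
s=r.read_state();print(s["ee_pos"])
a=np.deg2rad(20.2);X=np.array([np.cos(a),np.sin(a)]);Y=np.array([-X[1],X[0]])
x=(t[:,:2]-s["ee_pos"][:2])@X*1e3;y=(t[:,:2]-s["ee_pos"][:2])@Y*1e3;print("flange rel TCP x",x.min().round(1),x.max().round(1),"y",np.percentile(y,[0,1,50,99,100]).round(1))
x=(b[:,:2]-s["ee_pos"][:2])@X*1e3;y=(b[:,:2]-s["ee_pos"][:2])@Y*1e3;print("bosstop rel TCP x",x.min().round(1),x.max().round(1),"y",y.min().round(1),y.max().round(1))
E
```

```text
647 ((516.7782592773438, 164.1971435546875), (70.01444244384766, 50.513248443603516), 19.266929626464844)
boss top 132 [0.5132 0.1724 0.2007] ((516.2308959960938, 167.28411865234375), (30.670490264892578, 23.35609245300293), 22.062854766845703)
[0.51751771 0.16374011 0.16855156]
flange rel TCP x -35.5 34.4 y [-25.  -19.9  20.   25.5  26.2]
bosstop rel TCP x -15.1 15.2 y -8.2 15.7
```

```bash
python3 -m pendant '0.03 0 -0.01 -0.004 0 0;0.1 0 -0.02 -0.0044 0 0;0.19 0 -0.02 -0.0044 0 0;0.28 0 -0.02 -0.0044 0 0;0.36 0 -0.02 -0.0044 0 0;0.41 0 -0.02 -0.0044 0 0;0.425 0 -0.02 -0.0044 0 0;0.425 0 -0.02 -0.0044 0 0' && python3 -m pendant '0 0 0 0 0 0;0 0 0 0 0 0;0 0 0 0 0 0' && python3 - <<'E'
from h import *
go([.5158,.1675,.0398],20.2)
q,e=vision.camera("side");np.save("side2.npy",e);cv2.imwrite("pics/side2.png",q)
z=lambda im,x,y,w,h,s:cv2.resize(im[y:y+h,x:x+w],None,fx=s,fy=s,interpolation=cv2.INTER_CUBIC)
cv2.imwrite("pics/c2.png",z(q,230,200,130,150,4))
E
```

```text
time: 8.6
ee_pos: [0.5155, 0.1696, 0.0621]
eef_rot: [0.404, 0.58, -0.404, 0.581]
ft_force: [0.6, 0.1, -2.9]
width: 0.0296
time: 8.9
ee_pos: [0.5159, 0.17, 0.063]
eef_rot: [0.404, 0.58, -0.403, 0.581]
ft_force: [-0.0, 0.2, -4.0]
width: 0.0297
from [0.5159 0.17   0.063 ] q7 0.09 jaw yaw 20.38
F [-0.   0.2 -4. ] w 0.0297 shift [ 0.093 -0.004  0.009] turn [ 0.0021  0.0006 -0.0014]
```

View pics/c2.png

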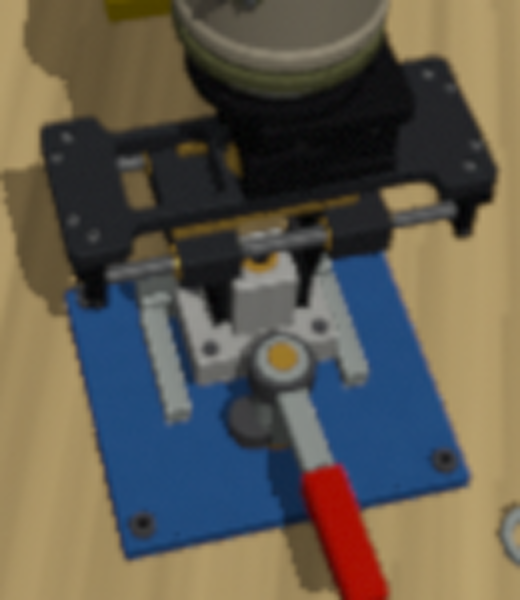

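The flange (crop (265,340)) sits between the end walls, behind the hub, and looks parallel to them. I'll shift it about 2 mm towards the fence and lower gently.

```bash
python3 -m pendant '0.01 -0.004 0.009 0.002 0 0;0.03 -0.004 0.009 0.002 0 0;0.05 -0.004 0.009 0.002 0 0;0.065 -0.004 0.009 0.002 0 0;0.073 -0.004 0.009 0.002 0 0;0.073 -0.004 0.009 0.002 0 0;0.073 -0.004 0.009 0.002 0 0' && python3 - <<'E'
from h import *
go([.5158,.1675,.0398],20.2)
E
```

```text
time: 9.65
ee_pos: [0.5154, 0.1673, 0.0441]
eef_rot: [0.405, 0.579, -0.404, 0.581]
ft_force: [-0.4, 0.1, -3.8]
width: 0.0296
from [0.5154 0.1673 0.0441] q7 0.1 jaw yaw 20.21
F [-0.4  0.1 -3.8] w 0.0296 shift [ 0.017  0.002 -0.   ] turn [ 0.0001  0.0008 -0.0007]
```

```bash
python3 -m pendant '0.003 0 0 0 0 0;0.006 0 0 0 0 0;0.009 0 0 0 0 0;0.012 0 0 0 0 0;0.015 0 0 0 0 0;0.017 0 0 0 0 0;0.017 0 0 0 0 0' && python3 -m pendant '0 0 0 0 0 0;0 0 0 0 0 0'
```

```text
time: 10.35
ee_pos: [0.5153, 0.1673, 0.0397]
eef_rot: [0.405, 0.579, -0.405, 0.581]
ft_force: [0.0, -0.2, -4.2]
width: 0.03
time: 10.55
ee_pos: [0.5154, 0.1673, 0.0398]
eef_rot: [0.405, 0.579, -0.404, 0.581]
ft_force: [0.1, -0.3, -3.8]
width: 0.0297
```

```bash
python3 -m pendant '0.002 0 0 0 0 0;0.002 0 0 0 0 0;0.002 0 0 0 0 0' && python3 -m pendant '0.002 0 0 0 0 0;0.002 0 0 0 0 0;0.002 0 0 0 0 0' &&  python3 -m pendant '0.002 0 0 0 0 0;0.002 0 0 0 0 0;0.002 0 0 0 0 0'
```

```text
time: 10.85
ee_pos: [0.5154, 0.1673, 0.0397]
eef_rot: [0.405, 0.579, -0.404, 0.58]
ft_force: [-3.8, -1.4, 5.4]
width: 0.0301
time: 11.15
ee_pos: [0.5154, 0.1673, 0.0396]
eef_rot: [0.405, 0.58, -0.404, 0.58]
ft_force: [-6.0, -1.9, 11.7]
width: 0.0293
time: 11.45
ee_pos: [0.5154, 0.1673, 0.0396]
eef_rot: [0.405, 0.58, -0.404, 0.58]
ft_force: [-9.6, -3.8, 18.7]
width: 0.0297
```

Floor contact came at z = 0.0397, as predicted. I'll take the pressure off and open.

```bash
python3 -m pendant '-0.005 0 0 0 0 0;-0.005 0 0 0 0 0' && python3 -m pendant '0 0 0 0 0 0;0 0 0 0 0 0;0 0 0 0 0 0;0 0 0 0 0 0;0 0 0 0 0 0' 0.3 && python3 -m pendant '-0.04 0 0 0 0 0;-0.1 0 0 0 0 0;-0.2 0 0 0 0 0;-0.3 0 0 0 0 0;-0.4 0 0 0 0 0;-0.5 0 0 0 0 0;-0.56 0 0 0 0 0;-0.56 0 0 0 0 0'
```

```text
time: 11.65
ee_pos: [0.5156, 0.1674, 0.0397]
eef_rot: [0.405, 0.579, -0.404, 0.581]
ft_force: [-1.3, -0.7, 2.4]
width: 0.0298
time: 12.15
ee_pos: [0.5154, 0.1673, 0.0395]
eef_rot: [0.405, 0.579, -0.404, 0.581]
ft_force: [-0.1, -0.8, 0.8]
width: 0.0548
time: 12.95
ee_pos: [0.5166, 0.1678, 0.1831]
eef_rot: [0.406, 0.579, -0.403, 0.581]
ft_force: [0.5, 0.5, 0.5]
width: 0.0567
```

```bash
python3 - <<'E'
from h import *
go([.4378,.2784,.16],112.2)
p,d=vision.camera("side");cv2.imwrite("pics/side3.png",p);np.save("side3.npy",d)
P=cloud("side",d);hsv=cv2.cvtColor(p,cv2.COLOR_BGR2HSV)
a=np.deg2rad(20.2);X=np.array([np.cos(a),np.sin(a)]);Y=np.array([-X[1],X[0]])
Q=P[255:355,240:355].reshape(-1,3);S=hsv[255:355,240:355].reshape(-1,3)
x=(Q[:,:2]-[.5169,.1635])@X*1e3;y=(Q[:,:2]-[.5169,.1635])@Y*1e3;z=Q[:,2]*1e3
m=(S[:,1]<70)&(z>29)&(z<36)&(abs(x)<38)&(y>-22)&(y<34)
print(m.sum(),np.percentile(x[m],[0,2,98,100]),np.percentile(y[m],[0,2,98,100]),np.median(z[m]))
c=p[245:350,240:350];cv2.imwrite("pics/c3.png",cv2.resize(c,None,fx=5,fy=5,interpolation=cv2.INTER_CUBIC))
E
```

```text
from [0.5166 0.1678 0.1831] q7 0.03 jaw yaw 20.19
F [0.5 0.5 0.5] w 0.0567 shift [ 0.091 -0.144 -0.524] turn [ 1.0238 -0.0031 -0.0034]
385 [-35.87288351 -34.63220308  33.7177026   34.2206932 ] [-20.82524944 -18.7876496   29.22575752  29.95088785] 33.117491942251675
```

View pics/c3.png

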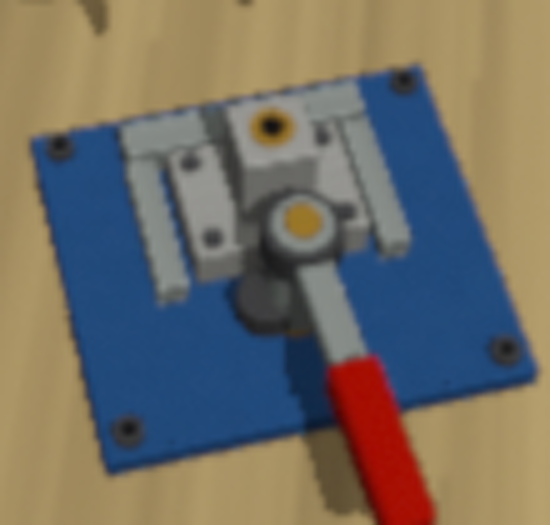

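The housing lies flange down in the nest, 4.5 mm from the fence, parallel and released (boss at crop (270,125), handle open at (385,440)). I'll close the gripper and go beside the handle.

```bash
python3 -m pendant '0 -0.02 -0.07 -0.08 0 0;0 -0.04 -0.14 -0.16 0 0;0 -0.06 -0.21 -0.24 0 0;0 -0.08 -0.28 -0.32 0 0;0 -0.1 -0.35 -0.4 0 0;0 -0.12 -0.42 -0.48 0 0;0 -0.144 -0.5 -0.55 0 0;0 -0.144 -0.524 -0.6 0 0' -1 10 && python3 - <<'E'
from h import *
go([.4378,.2784,.12],112.2)
E
```

```text
time: 13.8
ee_pos: [0.4342, 0.2795, 0.1786]
eef_rot: [0.109, 0.699, -0.11, 0.699]
ft_force: [0.3, 0.8, -0.8]
width: 0.0032
from [0.4342 0.2795 0.1786] q7 0.63 jaw yaw 72.17
F [ 0.3  0.8 -0.8] w 0.0032 shift [0.234 0.001 0.015] turn [-4.657e-01 -2.000e-04  8.000e-04]
```

```bash
python3 -m pendant '0 0 0.015 -0.08 0 0;0 0 0.015 -0.16 0 0;0 0 0.015 -0.24 0 0;0.03 0 0.015 -0.32 0 0;0.09 0 0.015 -0.4 0 0;0.17 0 0.015 -0.4657 0 0;0.234 0 0.015 -0.4657 0 0;0.234 0 0.015 -0.4657 0 0' && python3 - <<'E'
from h import *
go([.4378,.2784,.048],112.2)
E
```

```text
time: 14.6
ee_pos: [0.4382, 0.2754, 0.1183]
eef_rot: [-0.135, 0.695, 0.132, 0.693]
ft_force: [-0.7, 0.4, 0.2]
width: 0.0004
from [0.4382 0.2754 0.1183] q7 1.35 jaw yaw 111.79
F [-0.7  0.4  0.2] w 0.0004 shift [0.281 0.012 0.004] turn [-0.0048 -0.0025  0.0019]
```

```bash
python3 -m pendant '0.05 0.01 0 -0.004 0 0;0.12 0.012 0 -0.004 0 0;0.19 0.012 0 -0.004 0 0;0.25 0.012 0 -0.004 0 0;0.281 0.012 0 -0.004 0 0;0.281 0.012 0 -0.004 0 0;0.281 0.012 0 -0.004 0 0' && python3 - <<'E'
from h import *
go([.4378,.2784,.048],112.2)
p,d=vision.camera("side");c=p[215:365,230:380];cv2.imwrite("pics/c4.png",cv2.resize(c,None,fx=3.5,fy=3.5,interpolation=cv2.INTER_CUBIC))
E
```

```text
time: 15.3
ee_pos: [0.439, 0.2797, 0.0511]
eef_rot: [-0.136, 0.693, 0.136, 0.695]
ft_force: [0.6, -1.3, 0.7]
width: 0.0005
from [0.439  0.2797 0.0511] q7 1.37 jaw yaw 112.14
F [ 0.6 -1.3  0.7] w 0.0005 shift [ 0.013 -0.003 -0.007] turn [-0.0007  0.001   0.0007]
```

View pics/c4.png

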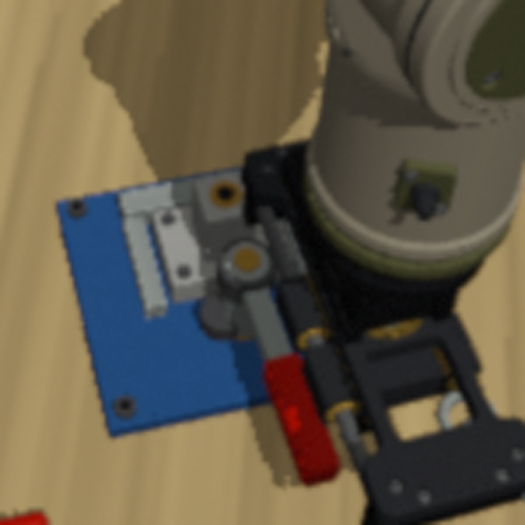

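```bash
cat > chk.py <<'E'
import sys,numpy as np
from h import *
s=r.read_state();M=Ro.from_quat(s["eef_rot"]).as_matrix();f=M.T@s["ft_force"]
p=s["ee_pos"]-[.5001,.2093,0];L=np.hypot(*p[:2]);th=np.arctan2(p[1],p[0])
print("t%.2f"%s["time"],"push N %.1f"%-f[2],"fx,fy",f[:2].round(1),"rad mm %.1f"%(L*1e3),"th %.3f"%th,"yaw %.2f"%np.rad2deg(np.arctan2(M[1,1],M[0,1])),"z %.4f"%s["ee_pos"][2])
sys.exit(-f[2]>float(sys.argv[1]))
E
python3 -m pendant '0.013 0 0.01 0 0 0;0.013 0 0.02 0 0 0;0.013 0 0.028 0 0 0' && python3 chk.py 3 && python3 -m pendant '0 0 0.004 0 0 0;0 0 0.004 0 0 0' && python3 chk.py 3 && python3 -m pendant '0 0 0.004 0 0 0;0 0 0.004 0 0 0' && python3 chk.py 3  && python3 -m pendant '0 0 0.004 0 0 0;0 0 0.004 0 0 0' && python3 chk.py 3 && python3 -m pendant '0 0 0.004 0 0 0;0 0 0.004 0 0 0' && python3 chk.py 3 ; python3 -c "
import numpy as np
for f in np.arange(.1,1.21,.1): print(round(f,2),((.0875*(np.cos(f)-1)+.0195*np.sin(f))/.25).round(3),((.0875*np.sin(f)-.0195*(np.cos(f)-1))/.25).round(3),(f/1.5).round(3))"
```

```text
time: 15.65
ee_pos: [0.4456, 0.2823, 0.0475]
eef_rot: [-0.136, 0.693, 0.136, 0.694]
ft_force: [0.2, -0.6, -0.3]
width: 0.0005
t15.65 push N 0.0 fx,fy [ 0.3 -0.7] rad mm 91.1 th 2.213 yaw 112.15 z 0.0475
0.1 0.006 0.035 0.067
0.2 0.009 0.071 0.133
0.3 0.007 0.107 0.2
0.4 0.003 0.142 0.267
0.5 -0.005 0.177 0.333
0.6 -0.017 0.211 0.4
0.7 -0.032 0.244 0.467
0.8 -0.05 0.275 0.533
0.9 -0.071 0.304 0.6
1.0 -0.095 0.33 0.667
1.1 -0.122 0.355 0.733
1.2 -0.15 0.376 0.8False
```

```bash
sed -i 's/sys.exit(\(.*\))$/sys.exit(int(\1))/' chk.py; python3 -m pendant '0 0 0.004 0 0 0;0 0 0.004 0 0 0' >/dev/null&& python3 chk.py 2 && python3 -m pendant '0 0 0.004 0 0 0;0 0 0.004 0 0 0' >/dev/null&& python3 chk.py 2  && python3 -m pendant '0 0 0.004 0 0 0;0 0 0.004 0 0 0' >/dev/null&& python3 chk.py 2 && python3 -m pendant '0 0 0.004 0 0 0;0 0 0.004 0 0 0'>/dev/null && python3 chk.py 2 && python3 -m pendant '0 0 0.004 0 0 0;0 0 0.004 0 0 0'>/dev/null && python3 chk.py 2&& python3 -m pendant '0 0 0.004 0 0 0;0 0 0.004 0 0 0'>/dev/null && python3 chk.py 2
```

```text
t15.85 push N 0.5 fx,fy [0.3 0.4] rad mm 90.8 th 2.204 yaw 112.14 z 0.0474
t16.05 push N 0.3 fx,fy [0.  0.5] rad mm 90.6 th 2.195 yaw 112.14 z 0.0474
t16.25 push N 1.8 fx,fy [-0.6 -0.6] rad mm 90.5 th 2.188 yaw 112.15 z 0.0473
t16.45 push N 3.7 fx,fy [-2.2  1.2] rad mm 90.4 th 2.179 yaw 112.15 z 0.0472
```

```bash
python3 -m pendant '0 0.0035 0.0176 0.0333 0 0;0 0.006 0.035 0.067 0 0;0 0.0077 0.0532 0.1 0 0;0 0.009 0.071 0.133 0 0' >/dev/null && python3 chk.py 10 && python3 -m pendant '0 0.0035 0.0176 0.0333 0 0;0 0.006 0.035 0.067 0 0;0 0.0077 0.0532 0.1 0 0;0 0.009 0.071 0.133 0 0' >/dev/null && python3 chk.py 10
```

```text
t16.85 push N 4.1 fx,fy [-1.5  0.6] rad mm 90.5 th 1.980 yaw 100.61 z 0.0472
t17.25 push N 2.8 fx,fy [-0.1 -0.9] rad mm 90.7 th 1.781 yaw 89.19 z 0.0472
```

```bash
for i in 1; do python3 -m pendant '0 0.0035 0.0176 0.0333 0 0;0 0.006 0.035 0.067 0 0;0 0.0077 0.0532 0.1 0 0;0 0.009 0.071 0.133 0 0' >/dev/null && python3 chk.py 10 && python3 -m pendant '0 0.0035 0.0176 0.0333 0 0;0 0.006 0.035 0.067 0 0;0 0.0077 0.0532 0.1 0 0;0 0.009 0.071 0.133 0 0' >/dev/null && python3 chk.py 10 && python3 -m pendant '0 0.0035 0.0176 0.0333 0 0;0 0.006 0.035 0.067 0 0;0 0.0077 0.0532 0.1 0 0;0 0.009 0.071 0.133 0 0' >/dev/null && python3 chk.py 10 ; done
```

```text
t17.65 push N 3.2 fx,fy [-0.8  0.2] rad mm 90.8 th 1.584 yaw 77.77 z 0.0472
t18.05 push N 3.2 fx,fy [ 0.6 -0.3] rad mm 91.0 th 1.388 yaw 66.35 z 0.0472
t18.45 push N 3.9 fx,fy [-0.1 -0.9] rad mm 91.2 th 1.192 yaw 54.93 z 0.0473
```

```bash
python3 -m pendant '0 0.0035 0.0176 0.0333 0 0;0 0.006 0.035 0.067 0 0;0 0.0077 0.0532 0.1 0 0;0 0.009 0.071 0.133 0 0' >/dev/null && python3 chk.py 10 && python3 -m pendant '0 0.0018 0.0088 0.0167 0 0;0 0.0035 0.0176 0.0333 0 0;0 0.005 0.0264 0.05 0 0;0 0.006 0.035 0.067 0 0' >/dev/null && python3 chk.py 10 && python3 -m pendant '0 0.001 0.0044 0.0083 0 0;0 0.0018 0.0088 0.0167 0 0;0 0.0027 0.0132 0.025 0 0;0 0.0035 0.0176 0.0333 0 0' >/dev/null && python3 chk.py 12
```

```text
t18.85 push N 3.6 fx,fy [ 0.7 -0.6] rad mm 91.4 th 0.999 yaw 43.52 z 0.0473
t19.25 push N 5.7 fx,fy [1.7 1.4] rad mm 91.3 th 0.895 yaw 37.79 z 0.0476
t19.65 push N 6.4 fx,fy [1.  1.1] rad mm 91.4 th 0.847 yaw 34.96 z 0.0476
```

```bash
python3 -m pendant '0 0.0005 0.0022 0.0042 0 0;0 0.001 0.0044 0.0083 0 0' >/dev/null && python3 chk.py 10 && python3 -m pendant '0 0.0005 0.0022 0.0042 0 0;0 0.001 0.0044 0.0083 0 0' >/dev/null && python3 chk.py 10 && python3 -m pendant '0 0.0005 0.0022 0.0042 0 0;0 0.001 0.0044 0.0083 0 0' >/dev/null && python3 chk.py 10 && python3 -m pendant '0 0.0005 0.0022 0.0042 0 0;0 0.001 0.0044 0.0083 0 0' >/dev/null && python3 chk.py 10
```

```text
t19.85 push N 6.7 fx,fy [1.1 0.9] rad mm 91.4 th 0.835 yaw 34.26 z 0.0476
t20.05 push N 5.7 fx,fy [2.3 2.1] rad mm 91.4 th 0.823 yaw 33.55 z 0.0476
t20.25 push N 5.7 fx,fy [1.9 1. ] rad mm 91.4 th 0.811 yaw 32.84 z 0.0476
t20.45 push N 5.9 fx,fy [0.5 0.9] rad mm 91.4 th 0.799 yaw 32.13 z 0.0476
```

```bash
cat > g.sh <<'E'
python3 chk.py ${1:-10.5}
E
python3 -m pendant '0 0.0003 0.0011 0.0021 0 0;0 0.0005 0.0022 0.0042 0 0' >/dev/null && sh g.sh && python3 -m pendant '0 0.0003 0.0011 0.0021 0 0;0 0.0005 0.0022 0.0042 0 0' >/dev/null && sh g.sh && python3 -m pendant '0 0.0003 0.0011 0.0021 0 0;0 0.0005 0.0022 0.0042 0 0' >/dev/null && sh g.sh && python3 -m pendant '0 0.0003 0.0011 0.0021 0 0;0 0.0005 0.0022 0.0042 0 0' >/dev/null && sh g.sh && python3 -m pendant '0 0.0003 0.0011 0.0021 0 0;0 0.0005 0.0022 0.0042 0 0' >/dev/null && sh g.sh && python3 -m pendant '0 0.0003 0.0011 0.0021 0 0;0 0.0005 0.0022 0.0042 0 0' >/dev/null && sh g.sh && python3 -m pendant '0 0.0003 0.0011 0.0021 0 0;0 0.0005 0.0022 0.0042 0 0' >/dev/null && sh g.sh && python3 -m pendant '0 0.0003 0.0011 0.0021 0 0;0 0.0005 0.0022 0.0042 0 0' >/dev/null && sh g.sh && python3 -m pendant '0 0.0003 0.0011 0.0021 0 0;0 0.0005 0.0022 0.0042 0 0' >/dev/null && sh g.sh && python3 -m pendant '0 0.0003 0.0011 0.0021 0 0;0 0.0005 0.0022 0.0042 0 0' >/dev/null && sh g.sh
```

```text
t20.65 push N 5.0 fx,fy [1.2 0.5] rad mm 91.4 th 0.792 yaw 31.77 z 0.0476
t20.85 push N 4.8 fx,fy [1.5 2. ] rad mm 91.4 th 0.786 yaw 31.41 z 0.0476
t21.05 push N 4.6 fx,fy [1.6 1.8] rad mm 91.4 th 0.780 yaw 31.05 z 0.0476
t21.25 push N 5.3 fx,fy [0.1 1.5] rad mm 91.4 th 0.774 yaw 30.69 z 0.0476
t21.45 push N 5.3 fx,fy [1.6 2.1] rad mm 91.4 th 0.768 yaw 30.33 z 0.0476
t21.65 push N 5.8 fx,fy [1.5 1.3] rad mm 91.4 th 0.762 yaw 29.98 z 0.0476
t21.85 push N 6.0 fx,fy [0.6 2. ] rad mm 91.5 th 0.756 yaw 29.61 z 0.0476
t22.05 push N 5.1 fx,fy [2.2 1.8] rad mm 91.4 th 0.750 yaw 29.25 z 0.0476
t22.25 push N 5.6 fx,fy [2.2 1. ] rad mm 91.5 th 0.744 yaw 28.89 z 0.0476
t22.45 push N 6.1 fx,fy [1.6 1.1] rad mm 91.5 th 0.738 yaw 28.53 z 0.0476
```

```bash

python3 -m pendant '0 0.0003 0.0011 0.0021 0 0;0 0.0005 0.0022 0.0042 0 0' >/dev/null && sh g.sh && python3 -m pendant '0 0.0003 0.0011 0.0021 0 0;0 0.0005 0.0022 0.0042 0 0' >/dev/null && sh g.sh && python3 -m pendant '0 0.0003 0.0011 0.0021 0 0;0 0.0005 0.0022 0.0042 0 0' >/dev/null && sh g.sh && python3 -m pendant '0 0.0003 0.0011 0.0021 0 0;0 0.0005 0.0022 0.0042 0 0' >/dev/null && sh g.sh && python3 -m pendant '0 0.0003 0.0011 0.0021 0 0;0 0.0005 0.0022 0.0042 0 0' >/dev/null && sh g.sh && python3 -m pendant '0 0.0003 0.0011 0.0021 0 0;0 0.0005 0.0022 0.0042 0 0' >/dev/null && sh g.sh && python3 -m pendant '0 0.0003 0.0011 0.0021 0 0;0 0.0005 0.0022 0.0042 0 0' >/dev/null && sh g.sh && python3 -m pendant '0 0.0003 0.0011 0.0021 0 0;0 0.0005 0.0022 0.0042 0 0' >/dev/null && sh g.sh && python3 -m pendant '0 0.0003 0.0011 0.0021 0 0;0 0.0005 0.0022 0.0042 0 0' >/dev/null && sh g.sh && python3 -m pendant '0 0.0003 0.0011 0.0021 0 0;0 0.0005 0.0022 0.0042 0 0' >/dev/null && sh g.sh && python3 -m pendant '0 0.0003 0.0011 0.0021 0 0;0 0.0005 0.0022 0.0042 0 0' >/dev/null && sh g.sh && python3 -m pendant '0 0.0003 0.0011 0.0021 0 0;0 0.0005 0.0022 0.0042 0 0' >/dev/null && sh g.sh && python3 -m pendant '0 0.0003 0.0011 0.0021 0 0;0 0.0005 0.0022 0.0042 0 0' >/dev/null && sh g.sh && python3 -m pendant '0 0.0003 0.0011 0.0021 0 0;0 0.0005 0.0022 0.0042 0 0' >/dev/null && sh g.sh && python3 -m pendant '0 0.0003 0.0011 0.0021 0 0;0 0.0005 0.0022 0.0042 0 0' >/dev/null && sh g.sh
```

```text
t22.65 push N 6.4 fx,fy [1.2 0.6] rad mm 91.5 th 0.732 yaw 28.17 z 0.0476
t22.85 push N 5.2 fx,fy [1.3 1.1] rad mm 91.5 th 0.726 yaw 27.81 z 0.0476
t23.05 push N 5.8 fx,fy [2.2 1.6] rad mm 91.5 th 0.720 yaw 27.45 z 0.0477
t23.25 push N 6.6 fx,fy [1.6 1.4] rad mm 91.5 th 0.714 yaw 27.09 z 0.0476
t23.45 push N 5.0 fx,fy [1.6 1.7] rad mm 91.5 th 0.707 yaw 26.73 z 0.0476
t23.65 push N 5.8 fx,fy [2.2 2.3] rad mm 91.5 th 0.701 yaw 26.37 z 0.0476
t23.85 push N 5.8 fx,fy [2.4 1.5] rad mm 91.5 th 0.695 yaw 26.01 z 0.0477
t24.05 push N 6.1 fx,fy [1.6 1.4] rad mm 91.5 th 0.689 yaw 25.65 z 0.0477
t24.25 push N 5.4 fx,fy [1.6 0.8] rad mm 91.5 th 0.683 yaw 25.29 z 0.0477
t24.45 push N 5.0 fx,fy [2.2 1.3] rad mm 91.6 th 0.678 yaw 24.93 z 0.0477
t24.65 push N 6.7 fx,fy [1.8 1. ] rad mm 91.5 th 0.671 yaw 24.57 z 0.0477
t24.85 push N 5.8 fx,fy [2.3 1. ] rad mm 91.5 th 0.665 yaw 24.21 z 0.0476
t25.05 push N 6.2 fx,fy [1.7 2.4] rad mm 91.5 th 0.659 yaw 23.85 z 0.0476
t25.25 push N 6.4 fx,fy [1.9 1.6] rad mm 91.6 th 0.653 yaw 23.49 z 0.0477
t25.45 push N 7.2 fx,fy [2.5 2. ] rad mm 91.6 th 0.647 yaw 23.12 z 0.0477
```

```bash

python3 -m pendant '0 0.0003 0.0011 0.0021 0 0;0 0.0005 0.0022 0.0042 0 0' >/dev/null && sh g.sh && python3 -m pendant '0 0.0003 0.0011 0.0021 0 0;0 0.0005 0.0022 0.0042 0 0' >/dev/null && sh g.sh && python3 -m pendant '0 0.0003 0.0011 0.0021 0 0;0 0.0005 0.0022 0.0042 0 0' >/dev/null && sh g.sh && python3 -m pendant '0 0.0003 0.0011 0.0021 0 0;0 0.0005 0.0022 0.0042 0 0' >/dev/null && sh g.sh && python3 -m pendant '0 0.0003 0.0011 0.0021 0 0;0 0.0005 0.0022 0.0042 0 0' >/dev/null && sh g.sh && python3 -m pendant '0 0.0003 0.0011 0.0021 0 0;0 0.0005 0.0022 0.0042 0 0' >/dev/null && sh g.sh && python3 -m pendant '0 0.0003 0.0011 0.0021 0 0;0 0.0005 0.0022 0.0042 0 0' >/dev/null && sh g.sh && python3 -m pendant '0 0.0003 0.0011 0.0021 0 0;0 0.0005 0.0022 0.0042 0 0' >/dev/null && sh g.sh && python3 -m pendant '0 0.0003 0.0011 0.0021 0 0;0 0.0005 0.0022 0.0042 0 0' >/dev/null && sh g.sh && python3 -m pendant '0 0.0003 0.0011 0.0021 0 0;0 0.0005 0.0022 0.0042 0 0' >/dev/null && sh g.sh && python3 -m pendant '0 0.0003 0.0011 0.0021 0 0;0 0.0005 0.0022 0.0042 0 0' >/dev/null && sh g.sh && python3 -m pendant '0 0.0003 0.0011 0.0021 0 0;0 0.0005 0.0022 0.0042 0 0' >/dev/null && sh g.sh && python3 -m pendant '0 0.0003 0.0011 0.0021 0 0;0 0.0005 0.0022 0.0042 0 0' >/dev/null && sh g.sh && python3 -m pendant '0 0.0003 0.0011 0.0021 0 0;0 0.0005 0.0022 0.0042 0 0' >/dev/null && sh g.sh && python3 -m pendant '0 0.0003 0.0011 0.0021 0 0;0 0.0005 0.0022 0.0042 0 0' >/dev/null && sh g.sh
```

```text
t25.65 push N 6.8 fx,fy [1.7 1.3] rad mm 91.6 th 0.640 yaw 22.76 z 0.0477
t25.85 push N 6.3 fx,fy [2.  2.6] rad mm 91.6 th 0.635 yaw 22.40 z 0.0477
t26.05 push N 6.1 fx,fy [1.5 3. ] rad mm 91.6 th 0.628 yaw 22.04 z 0.0477
t26.25 push N 7.9 fx,fy [0.8 0.7] rad mm 91.6 th 0.625 yaw 21.69 z 0.0477
t26.45 push N 9.6 fx,fy [1.6 1.2] rad mm 91.7 th 0.625 yaw 21.35 z 0.0476
t26.65 push N 10.7 fx,fy [1.  1.9] rad mm 91.8 th 0.624 yaw 21.02 z 0.0477
```

The stop has been found: the angle holds at 0.625 while the force rises about 3 N/mm. I'll step up to about 16 N, moving straight.

```bash
python3 -m pendant '0 0 0.0015 0 0 0;0 0 0.003 0 0 0' >/dev/null && sh g.sh 15.2 && python3 -m pendant '0 0 0.0015 0 0 0;0 0 0.003 0 0 0' >/dev/null && sh g.sh 15.2 && python3 -m pendant '0 0 0.001 0 0 0;0 0 0.002 0 0 0' >/dev/null && sh g.sh 15.2 && python3 -m pendant '0 0 0.001 0 0 0;0 0 0.002 0 0 0' >/dev/null && sh g.sh 15.2
```

```text
t26.85 push N 11.8 fx,fy [1.4 0.7] rad mm 91.7 th 0.623 yaw 21.06 z 0.0477
t27.05 push N 13.7 fx,fy [1.5 1.3] rad mm 91.7 th 0.623 yaw 21.08 z 0.0477
t27.25 push N 15.0 fx,fy [1.  0.9] rad mm 91.7 th 0.622 yaw 21.10 z 0.0477
t27.45 push N 15.7 fx,fy [1.9 0.6] rad mm 91.7 th 0.622 yaw 21.13 z 0.0477
```

Hold about 0.7 s at 16 N, then back off.

```bash
python3 -m pendant '0 0 0.001 0 0 0;0 0 0.001 0 0 0' >/dev/null && sh g.sh 19 && python3 -m pendant '0 0 0 0 0 0;0 0 0 0 0 0;0 0 0 0 0 0' >/dev/null && sh g.sh 19;  python3 -m pendant '0 0 0 0 0 0;0 0 0 0 0 0;0 0 0 0 0 0' >/dev/null && sh g.sh 19; python3 -m pendant '0 0 -0.01 0 0 0;0 0 -0.03 0 0 0;0 0 -0.06 0 0 0;0 0 -0.08 0 0 0;0 0 -0.08 0 0 0' && sh g.sh
```

```text
t27.65 push N 16.8 fx,fy [0.7 1.3] rad mm 91.7 th 0.621 yaw 21.13 z 0.0477
t27.95 push N 16.2 fx,fy [1.  0.7] rad mm 91.7 th 0.622 yaw 21.14 z 0.0477
t28.25 push N 15.8 fx,fy [1.6 0.6] rad mm 91.7 th 0.621 yaw 21.14 z 0.0477
time: 28.75
ee_pos: [0.5687, 0.277, 0.0475]
eef_rot: [0.401, 0.582, -0.401, 0.583]
ft_force: [0.6, -0.3, -0.9]
width: 0.0004
t28.75 push N -0.5 fx,fy [0.9 0.4] rad mm 96.3 th 0.778 yaw 20.95 z 0.0475
```

Now raise and move clear, then check.

```bash
python3 -m pendant '-0.1 0 0 0 0 0;-0.25 0 0 0 0 0;-0.4 0 0 0 0 0;-0.55 0 0 0 0 0;-0.6 0 -0.15 0 0 0;-0.6 0 -0.3 0 0 0;-0.6 0 -0.45 0 0 0;-0.6 0 -0.6 0 0 0' && python3 -m pendant '0 0 -0.15 0 0 0;0 0 -0.3 0 0 0;0 0 -0.45 0 0 0;0 0 -0.45 0 0 0;0 0 -0.45 0 0 0' && python3 - <<'E'
from h import *
p,d=vision.camera("side");t,dt=vision.camera("top")
z=lambda im,x,y,w,h,s:cv2.resize(im[y:y+h,x:x+w],None,fx=s,fy=s,interpolation=cv2.INTER_CUBIC)
cv2.imwrite("pics/c5.png",np.hstack([z(p,230,240,130,115,3),z(t,120,160,130,115,3)]))
P=cloud("side",d);hsv=cv2.cvtColor(p,cv2.COLOR_BGR2HSV)
a=np.deg2rad(20.2);X=np.array([np.cos(a),np.sin(a)]);Y=np.array([-X[1],X[0]])
Q=P[220:355,220:355].reshape(-1,3);S=hsv[220:355,220:355].reshape(-1,3)
x=(Q[:,:2]-[.5169,.1635])@X*1e3;y=(Q[:,:2]-[.5169,.1635])@Y*1e3;z=Q[:,2]*1e3
m=(S[:,1]<70)&(z>29.5)&(z<36)&(abs(x)<38)&(y>-28)&(y<34)
print(m.sum(),np.percentile(x[m],[0,2,98,100]).round(1),np.percentile(y[m],[0,2,98,100]).round(1),np.median(z[m]))
m=((S[:,0]<8)|(S[:,0]>172))&(S[:,1]>150)&(z>65)&(z<78)
g=Q[m].mean(0);print("grip",g.round(4),"angle rel nest x",np.arctan2(*( (g[:2]-[.5001,.2093])@np.c_[Y,X])).round(3))
E
```

```text
time: 29.55
ee_pos: [0.5149, 0.4174, 0.1976]
eef_rot: [0.401, 0.582, -0.401, 0.583]
ft_force: [0.4, 1.0, 0.4]
width: 0.0004
time: 30.05
ee_pos: [0.4748, 0.5218, 0.1967]
eef_rot: [0.4, 0.582, -0.401, 0.583]
ft_force: [0.5, 0.1, 0.4]
width: 0.0001Traceback (most recent call last):
  File "<stdin>", line 10, in <module>
    return _quantile_unchecked(
        a, q, axis, out, overwrite_input, method, keepdims, weights)
    return _ureduce(a,
                    func=_quantile_ureduce_func,
    ...<5 lines>...
                    overwrite_input=overwrite_input,
                    method=method)
    r = func(a, **kwargs)
    result = _quantile(arr,
                       quantiles=q,
    ...<2 lines>...
                       out=out,
                       weights=wgt)
    slices_having_nans = np.isnan(arr[-1, ...])
                                  ~~~^^^^^^^^^
IndexError: index -1 is out of bounds for axis 0 with size 0
```

View pics/c5.png

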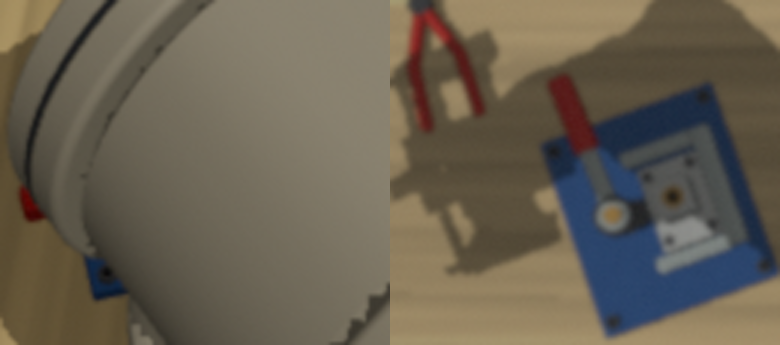

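The arm blocks the side view. The top view shows the handle turned to the nest's +x (crop (570,110)) and the housing at (680,195), up against the fence. I'll measure from the top depth.

```bash
python3 - <<'E'
from h import *
t,d=vision.camera("top");P=cloud("top",d);hsv=cv2.cvtColor(t,cv2.COLOR_BGR2HSV)
a=np.deg2rad(20.2);X=np.array([np.cos(a),np.sin(a)]);Y=np.array([-X[1],X[0]])
Q=P[165:275,160:260].reshape(-1,3);S=hsv[165:275,160:260].reshape(-1,3)
x=(Q[:,:2]-[.5169,.1635])@X*1e3;y=(Q[:,:2]-[.5169,.1635])@Y*1e3;z=Q[:,2]*1e3
m=(z>29.7)&(z<36)&(abs(x)<38)&(y>-32)&(y<27);print(m.sum(),"flange x",np.percentile(x[m],[1,99]).round(1),"y",np.percentile(y[m],[1,99]).round(1),"z",np.median(z[m]).round(1))
m=(z>68)&(z<76)&(abs(x)<22)&(abs(y)<22);print("boss top",m.sum(),x[m].min(),x[m].max(),y[m].min(),y[m].max())
m=((S[:,0]<8)|(S[:,0]>172))&(S[:,1]>120)&(z>65)&(z<78)&(x>20)
print("grip nest xy",x[m].mean(),y[m].mean(),"angle",np.arctan2(y[m].mean()-48.8,x[m].mean()))
t0=cv2.imread("pics/top0.png");d0=np.load("top0.npy");df=(abs(d-d0)>.006)&(d>0)&(d0>0);k,l,s,c=cv2.connectedComponentsWithStats(np.uint8(df))
print([(s[i].tolist()) for i in range(1,k) if s[i,4]>15]); print(r.read_state()["joint_vel"].round(3))
E
```

```text
305 flange x [-37.   31.9] y [-31.1  24.5] z 31.8
boss top 134 -17.992748107076828 12.304663256896518 -14.867791173816888 14.72772479089687
grip nest xy 87.41386509420579 51.7208437688113 angle 0.03340153715201836
[[0, 0, 560, 44, 10865], [99, 122, 6, 8, 16], [354, 162, 26, 34, 623], [0, 183, 103, 237, 10314], [170, 184, 63, 62, 1068], [405, 185, 8, 9, 17], [384, 195, 7, 8, 17], [143, 232, 47, 24, 380]]
[ 0.003 -0.003 -0.004 -0.001 -0.005  0.003 -0.002]
```

```bash
python3 -c "
from bench import close_job
print(close_job())"
```

```text
the job is handed in; nothing more can be done
None
```

The job is done and handed in at about 30 s, with the arm clear of everything. The housing is clamped against the fence and the handle is at its stop.

- **Placing:** I gripped the boss and lowered the housing until it touched the nest floor. While feeling for the floor I pressed down with up to about 19 N for a moment. I then took the pressure off before letting go. A picture afterwards showed it flange down, 4.5 mm off the fence and parallel to it.
- **Clamping:** With the fingers shut I pushed the handle clockwise with 3 to 8 N and found the stop by feel. I stepped up to 16 N and held 15.7 to 16.8 N for about 0.8 s. The highest force I read at the handle was 16.8 N.
- **Last checks (top camera):**
  - The middle of the boss is within 0.1 mm of the nest point across the fence.
  - It is about 2.8 mm to −x, inside the 4 mm end play.
  - The handle stayed 0.03 rad from the nest's +x after I backed off.
  - Apart from the arm, the housing, the handle and a few specks of depth noise, the depth image showed no change on the bench.
- **Check that failed:** The final side-camera check did not work because the arm was in the way, so the end state rests on the top view only.

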